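# Finish a press-pot coffee

## Robot

A 7-joint arm with a two-finger parallel gripper is mounted at the origin on a cart in front of the work surface, level with it; the furniture and walls round the work are solid. World frame = base frame: x ahead of the robot, y to its left, z up, the work surface at z = 0. Lengths are in m, angles in rad, forces in N, time in s.
With the tool pointing down it reaches from about 0.425 to 0.925 m from the base axis. Payload 6.8 kg.
Tool frame: the origin (TCP) lies midway between the tips of the shut fingers; the grasp point (between the pads) lies bot.grip_point_offset behind it (bot.grip_point_offset is the distance from the TCP to the grasp point, in m); z points along the fingers, y is the line along which they close (so a half turn about z gives the same grasp; the last joint's range is limited). The gripper opens to 85 mm and grips with 20 to 120 N. Pads are 22 mm wide; open, the fingers measure 114 mm over their backs; the gripper's body (76 mm by 85 mm) begins 54 mm behind the grasp point. The pads swing forward as they close: fully open they stand 13 mm farther back than shut.
Start: joints at [1.217, 0.477, 0.022, 1.555, -0.011, 1.109, -0.083], TCP at [0.164, -0.655, 0.2] pointing down, gripper open.
Joint ranges: [-2.96, 2.96], [-0.34, 2.1], [-1.41, 1.46], [0.24, 2.44], [-1.37, 4.51], [0.17, 1.92], [-2.96, 2.96]. Speed limits (rad/s): [2.39, 2.39, 3.14, 3.14, 3.14, 3.14, 3.14].

## Interface

Orientations are given as a unit quaternion [w, x, y, z].
In Python, from station import get_obs, cams, job, bot gives the robot as it stands.
- The arm moves only by the tool arm_command, never from a script. Its argument "rows" is a list that holds one entry, the list of rows, each a list of 5 numbers: the finger opening in mm, from 0 to 85.4, then the shift along the world's x, y, z in units of 60 mm (1.0 is 60 mm), then the turn about the world's z in units of 0.08 rad (1.0 is 0.08 rad). In form: [[[grip, x, y, z, turn], ...]]. A call has exactly 10 rows; each row shifts and turns the commanded pose from where the row before left it; what a row does not reach is not made up. A row lasts 1/8 s, in which the tool goes at most 62.5 mm and 10.7 degrees, less where a joint would pass 70% of its speed; a pose out of reach is approached as far as the arm can. A call with a number of a shift or a turn outside -1 to 1 is refused whole. A call with a gripper value outside its range is refused whole. The fingers move at their own pace and stop on an object; "newtons" is the grip in N (left out, the last holds). Time passes only in rows, so rows that do not move let the fingers close, or fill a call up. It gives the time, the measured TCP pose, the force, the opening and the grip force at its end, in the units of the state.
- get_obs(): the state, without advancing time (a new reading comes with each control period).
- cams.read_camera(name): name is "side" or "top"; returns the picture (480x640x3 uint8, red, green, blue); there is no depth.
- cams.camera_params(name): a dict with "K" (3x3 intrinsics, pixels), "k1" (the pictures are not rectified: a ray, as slopes to the right and down, at radius r is drawn at 1 + k1 r^2 times it, then the intrinsics apply), "extrinsics" (4x4, takes a point from camera to world coordinates). Camera axes: x right, y down, z forward; pixel columns grow to the right and rows downward; lengths in m; the calibration is good to about 2 mm. A picture is of the moment at which its call begins. camera_params takes no time and is no camera call.
- job.hand_in(): hands the job in; it is judged then, once.
The state is a dict: "t": time; "q": joint angles; "joint_vel": joint speeds; "joint_torque": joint torques, N m; "eef_pos": TCP position; "tool_rot": TCP orientation; "contact_force": force on the tool from outside, world axes, zero at the start; "torque": the same for the moment, N m; "gripper_width": opening from 0.0 (shut) to 1.0 (fully open); "grasp_force": force on a finger pad.
Only numpy, scipy, OpenCV 4.12 (cv2) and the standard library are available. Lean on these libraries where they do the work, as an engineer would, in place of code of your own. Each camera call takes 0.05 s, during which the arm holds its last target. There are 200 camera calls.

## Task

The coffee in the steel press pot has steeped and the timer has run out: tap the timer's red stop button (not the green one), then press the pot's plunger slowly and steadily down by its knob until it is fully home, and last tap the service bell's plunger to call the waiter. Do all of it with the fingertips, gently: do not grasp, lift or push aside the pot, the timer or the bell, do not ring before the plunger is down, and leave the cups and the milk jug alone. Finish with the hand clear of everything.

Things in the scene. Friction and masses are not known exactly. Their poses are not given: they have to be found in the camera images.
- press_pot: Loose, upright, opaque double-walled steel press pot, about 0.78 kg with its plunger. Body 84 mm across (lid rim 89 mm), lid dome and collar reach 170 mm high. Origin: centre of its underside. Its black D handle reaches 87 mm out along its -x axis, between 30 and 134 mm up; short pouring lip on +x. z is up.
- plunger_top (a point): Centre of the flat top (25 mm across) of the press pot's black plunger knob, on the pot's axis. The knob is 34 mm across and 30 mm tall, on a 7 mm steel rod. Its top stands 274 mm above the worktop with the plunger fully up, 204 mm when fully home; then 4 mm stay free between knob and collar.
- plunger (a joint): How far the press pot's plunger has been pushed down, in m: 0 fully up, 0.070 fully home at a hard stop. It starts between 0 and 0.010 and stays where it is left. It resists with about 4 N plus 1.2 N for every 20 mm/s of speed.
- timer: Loose white kitchen timer lying flat, 0.22 kg, 78 mm along its x, 112 mm along its y, case top 22 mm above the worktop; grey display on its far half (+x), two round buttons on its near half (-x). Origin: centre of its underside, z up.
- stop_button_top (a point): Centre of the top of the timer's red stop button (26 mm across), 31 mm above the worktop, at (-18, +29) mm in the timer's x, y.
- stop_button (a joint): Travel of the red button in m: 0 released, 0.006 fully down at a rubber stop; springs back. 1.2 N starts it, 4.8 N holds it fully down. It counts as tapped beyond 0.003.
- start_button_top (a point): Centre of the top of the timer's green start button (26 mm across), 31 mm above the worktop, at (-18, -29) mm in the timer's x, y; 58 mm from the red one. Not to be pressed.
- start_button (a joint): Travel of the green button in m: 0 released, 0.006 fully down; springs back as the red one does.
- service_bell: Loose domed steel service bell on a black foot 85 mm across, 0.36 kg. Origin: centre of its underside, z up. The dome reaches 47 mm, its collar 52 mm.
- bell_top (a point): Centre of the top of the bell's steel plunger, a button 15 mm across on top of the dome, 68 mm above the worktop when released.
- bell_plunger (a joint): Travel of the bell's plunger in m: 0 released, 0.007 fully down at a rubber stop; springs back. 1 N starts it, 4.5 N holds it fully down. It rings beyond 0.0035.
- white_cup: Loose white china cup, bystander, 72 mm tall. Origin: centre of its underside.
- small_cup: Loose smaller white china cup, bystander, 54 mm tall. Origin: centre of its underside.
- milk_jug: Loose small steel milk jug with a handle, bystander, 88 mm tall. Origin: centre of its underside.
Mind the look-alikes: they are no part of the job. What is shaped like the service_bell but orange or turquoise is not meant.

How it is judged:
On the way, in this order (a step that is already met when the one before it is completed fails the run):
1. the timer's red stop button is tapped (value of joint stop_button above 0.003 m), for 0.05 s.
2. the plunger is fully home (value of joint plunger above 0.067 m), for 0.2 s.
3. the bell's plunger is tapped (value of joint bell_plunger above 0.0035 m), for 0.05 s.
At the end, for the whole second after the job is handed in: The plunger is within 3 mm of fully home; both timer buttons and the bell's plunger are released; pot, timer and bell stand upright, at rest, within 30 mm of where they were (value of joint plunger above 0.067 m and value of joint each of stop_button, start_button, bell_plunger below 0.001 m and distance of each of press_pot, timer, service_bell from where it was at the start of the episode below 0.03 m and angle between each of press_pot, timer, service_bell's own z axis and vertical below 0.05 rad and linear speed of each of press_pot, timer, service_bell below 0.01 m/s); the robot touches nothing.
It fails at once if the bell is rung before the plunger is home (value of joint bell_plunger above 0.0035 m and value of joint plunger below 0.067 m).
It fails at once if the green start button is pressed (value of joint start_button above 0.002 m).
It fails at once if rough handling: the plunger is rammed down faster than 0.15 m/s, or the robot presses harder than 60 N on the pot, the timer or the bell (velocity of joint plunger above 0.15 m/s or (contact force between any of the fingers, the arm and press_pot above 60 N or contact force between any of the fingers, the arm and timer above 60 N or contact force between any of the fingers, the arm and service_bell above 60 N)).
It fails at once if the pot, the timer or the bell is lifted (12 mm), pushed aside (30 mm) or tipped (0.2 rad) (height (world z) of any of press_pot, timer, service_bell above 0.012 m or distance of any of press_pot, timer, service_bell from where it was at the start of the episode above 0.03 m or angle between any of press_pot, timer, service_bell's own z axis and vertical above 0.2 rad).
It fails at once if a cup or the milk jug is moved (20 mm) (distance of any of white_cup, small_cup, milk_jug from where it was at the start of the episode above 0.02 m).
It also fails if it takes over 58 s, if anything falls off the work surface, if the arm or the gripper's body presses on something with over 40 N, if the wrist force passes 120 N, or if a joint passes its speed limit or range.

## Working session

There is one attempt and no reset: what is moved stays moved. The work goes in short steps, Python scripts to look and compute and a tool call to move; the robot and the scene stay as the last step left them, time stands still between calls to the robot, and variables do not carry over. Pictures are saved under pics/ and viewed, at most 12 in all, crops included, and the job is handed in when it is done.

Besides the shell and the picture viewer there is one more tool, called after "Request:" by a JSON object that holds its "fn" and its "kwargs", one argument or row to a line. arm_command: Moves the arm, as the interface text tells. Its arguments: {"type":"object","properties":{"rows":{"type":"array"},"newtons":{"type":"number"}},"required":["rows"]}

```bash
mkdir -p pics
cat > h.py <<'E'
import numpy as np, cv2
from station import get_obs, cams, job, bot
def ray(cam,u,v):
    p=cams.camera_params(cam);K=np.array(p["K"]);k=p["k1"];T=np.array(p["extrinsics"])
    d=cv2.undistortPoints(np.array([[[u,v]]],float),K,np.array([k,0,0,0.]))[0,0]
    return T[:3,3],T[:3,:3]@np.array([d[0],d[1],1])
def onz(cam,u,v,z):
    o,d=ray(cam,u,v);return o+d*(z-o[2])/d[2]
def proj(cam,P):
    p=cams.camera_params(cam);T=np.linalg.inv(np.array(p["extrinsics"]))
    r,_=cv2.Rodrigues(T[:3,:3]);return cv2.projectPoints(np.array(P,float).reshape(-1,1,3),r,T[:3,3],np.array(p["K"]),np.array([p["k1"],0,0,0.]))[0][:,0]
def grab(cam,name):
    im=cams.read_camera(cam)[:,:,::-1].copy();cv2.imwrite(f"pics/{name}.png",im);return im
E
python3 - <<'E'
from h import *
for c in("top","side"): grab(c,c+"0");print(c,np.round(cams.camera_params(c)["extrinsics"],3).tolist())
o=get_obs();print(o["t"],o["eef_pos"],o["tool_rot"],bot.grip_point_offset)
E
```

```text
top [[-0.015, -0.983, 0.185, 0.274], [-1.0, 0.018, 0.015, -0.027], [-0.018, -0.184, -0.983, 1.539], [0.0, 0.0, 0.0, 1.0]]
side [[0.931, -0.16, 0.328, -0.03], [-0.365, -0.452, 0.814, -1.478], [0.018, -0.878, -0.479, 1.042], [0.0, 0.0, 0.0, 1.0]]
0.1 [ 0.16408804 -0.65415026  0.19953578] [-7.96421274e-04  9.92456001e-01  1.22598643e-01 -1.58887576e-04] 0.0187
```

View pics/top0.png

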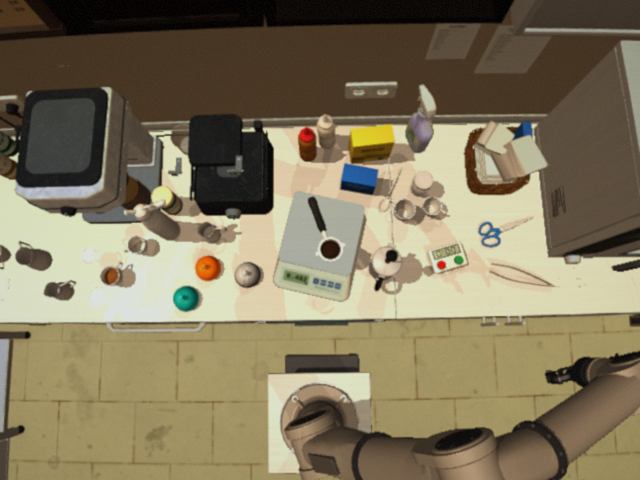

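View pics/side0.png

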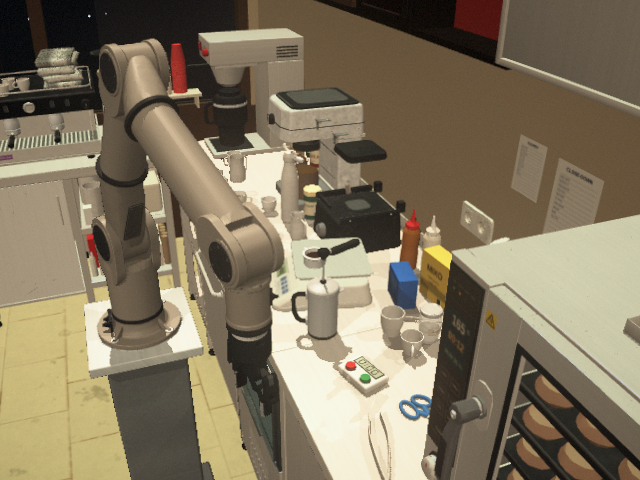

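The top view shows the timer at (449,258) with red at (441,265) and green at (459,260), and the pot at (386,262). There are three bell shapes: orange (207,267), turquoise (186,298) and steel (247,273). The steel one fits. I'll confirm with an enlarged crop.

Run:
```python
import cv2,numpy as np
t=cv2.imread("pics/top0.png");s=cv2.imread("pics/side0.png")
f=lambda im,x,y,w,h,W,H:cv2.resize(im[y:y+h,x:x+w],(W,H),interpolation=cv2.INTER_CUBIC)
a=np.hstack([f(t,160,245,110,75,440,300),f(t,365,230,90,75,360,300)])
b=np.hstack([f(s,260,230,110,75,440,300),f(s,325,340,90,75,360,300)])
cv2.imwrite("pics/crop1.png",np.vstack([a,b]))
from h import *
hsv=cv2.cvtColor(t,cv2.COLOR_BGR2HSV);hs=cv2.cvtColor(s,cv2.COLOR_BGR2HSV)
for c,h,(x0,y0,x1,y1) in(("top",hsv,(425,240,475,275)),("side",hs,(335,350,390,395))):
    for n,m in(("red",((h[...,0]<8)|(h[...,0]>172))&(h[...,1]>150)&(h[...,2]>90)),("green",(h[...,0]>45)&(h[...,0]<85)&(h[...,1]>110))):
        ys,xs=np.nonzero(m[y0:y1,x0:x1]);u,v=xs.mean()+x0,ys.mean()+y0
        print(c,n,len(xs),u,v,onz(c,u,v,0.030).round(4))
print("bell",onz("top",247,271,.068), proj("side",[onz("top",247,271,.068)]))
```

```text
top red 47 441.21276595744683 264.51063829787233 [ 0.4788 -0.3959  0.03  ]
top green 48 458.3958333333333 259.4583333333333 [ 0.4939 -0.4519  0.03  ]
side red 59 350.271186440678 365.271186440678 [ 0.4804 -0.3989  0.03  ]
side green 52 364.8076923076923 377.0576923076923 [ 0.4964 -0.4522  0.03  ]
bell [0.46434465 0.21515396 0.068     ] [[272.22658832 242.32590166]]
```

View pics/crop1.png

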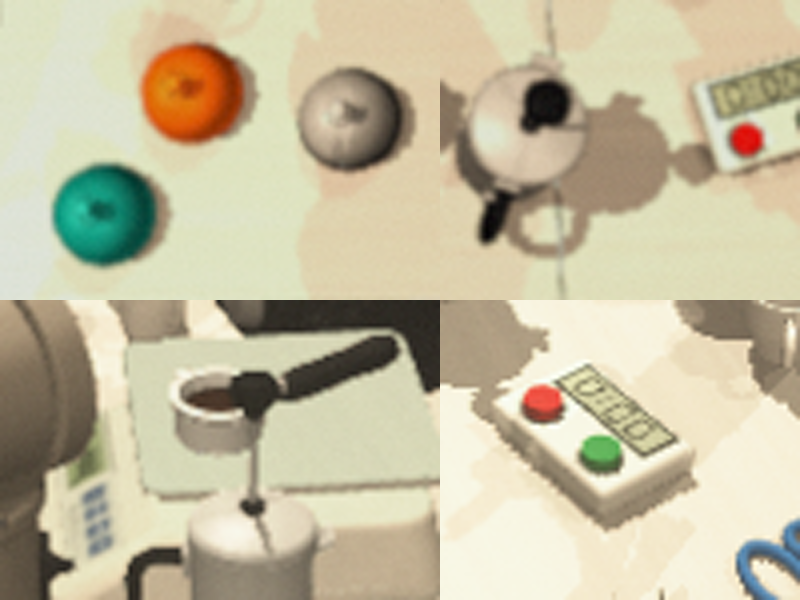

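The crop shows all three bells clearly. The plain steel one, with its plunger at top (247.5,272.5), is the one meant. The knob is at top (391.8,255.3) and side (323.2,253.3). The red button is the left one, on the pot side.

Run:
```python
from h import *
def tri(a,b):
    (o1,d1),(o2,d2)=ray(*a),ray(*b);A=np.c_[d1,-d2];s=np.linalg.lstsq(A,o2-o1,rcond=None)[0]
    p,q=o1+s[0]*d1,o2+s[1]*d2;return ((p+q)/2).round(4),np.linalg.norm(p-q).round(4)
print("knob",tri(("top",391.8,255.3),("side",323.2,253.3)))
for z in(.26,.27):print(onz("top",391.8,255.3,z).round(4))
print("rim",onz("top",387.2,261.8,.16).round(4))
print("bell",onz("top",247.5,272.5,.068).round(4),"dome",onz("top",247.7,274.5,.025).round(4))
```

```text
knob (array([ 0.4766, -0.2086,  0.254 ]), np.float64(0.0009))
[ 0.4753 -0.2076  0.26  ]
[ 0.4737 -0.2062  0.27  ]
rim [ 0.4721 -0.2076  0.16  ]
bell [0.4596 0.2135 0.068 ] dome [0.4586 0.2199 0.025 ]
```

Request:
{"fn": "arm_command", "kwargs": {
  "rows": [
    [[0,0.5,0.4,0,0],[0,0.5,0.4,0,0],[0,0.5,0.4,0,0],[0,0.5,0.4,0,0],[0,0.5,0.4,0,0],[0,0.5,0.4,0,0],[0,0.5,0.4,0,0],[0,0.5,0.4,0,0],[0,0.5,0.4,0,0],[0,0.5,0.4,0,0]]
  ],
  "newtons": 40
}}

```text
t: 1.35
eef_pos: [0.4648, -0.4137, 0.2]
tool_rot: [-0.0, 0.992, 0.123, -0.0]
contact_force: [0.9, 0.2, 0.2]
gripper_width: 0.002
grasp_force: 0.0
```

Request:
{"fn": "arm_command", "kwargs": {
  "rows": [
    [[0,0.25,0.28,0,0],[0,0,0,-0.5,0],[0,0,0,-0.5,0],[0,0,0,-0.5,0],[0,0,0,-0.5,0],[0,0,0,-0.4,0],[0,0,0,0,0],[0,0,0,0,0],[0,0,0,0,0],[0,0,0,0,0]]
  ]
}}

```text
t: 2.6
eef_pos: [0.4798, -0.3983, 0.0574]
tool_rot: [0.001, 0.992, 0.123, 0.001]
contact_force: [0.2, 0.8, -1.4]
gripper_width: 0.002
grasp_force: 0.0
```

Run:
```python
from h import *
o=get_obs();print(o["t"],o["eef_pos"],o["contact_force"])
s=grab("side","side1");t=grab("top","top1")
print(proj("side",[o["eef_pos"]]),proj("top",[o["eef_pos"]]))
f=lambda im,x,y:cv2.resize(im[y:y+75,x:x+75],(400,400),interpolation=cv2.INTER_CUBIC)
cv2.imwrite("pics/crop2.png",np.hstack([f(s,315,320),f(t,405,225)]))
```

```text
2.6 [ 0.47977063 -0.39829259  0.05738025] [ 0.22527089  0.81035192 -1.42853175]
[[350.36630709 356.751159  ]] [[444.01028489 262.97220329]]
```

View pics/crop2.png

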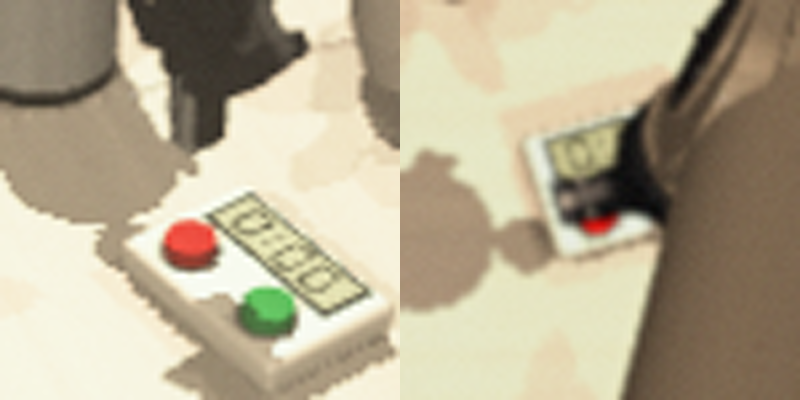

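Run:
```python
from h import *
def tri(a,b):
    (o1,d1),(o2,d2)=ray(*a),ray(*b);A=np.c_[d1,-d2];s=np.linalg.lstsq(A,o2-o1,rcond=None)[0]
    p,q=o1+s[0]*d1,o2+s[1]*d2;return ((p+q)/2).round(4),np.linalg.norm(p-q).round(4)
for u,v in((436,262),(438,262),(441,263)):print(tri(("top",u,v),("side",352,347)))
t=cv2.imread("pics/top1.png");s=cv2.imread("pics/side1.png")
def mark(im,x,y,pts,n=40):
    c=cv2.resize(im[y:y+n,x:x+n],(400,400),interpolation=cv2.INTER_CUBIC);k=400/n
    for p,col in pts:cv2.circle(c,(int((p[0]-x+.5)*k),int((p[1]-y+.5)*k)),3,col,-1)
    return c
e=get_obs()["eef_pos"];R=np.array([.4795,-.397,.031])
P=lambda c:[(proj(c,[e])[0],(255,0,0)),(proj(c,[R])[0],(0,255,255))]
cv2.imwrite("pics/crop3.png",np.hstack([mark(s,330,335,P("side")),mark(t,420,245,P("top"))]))
```

```text
(array([ 0.4881, -0.3734,  0.0658]), np.float64(0.0124))
(array([ 0.4866, -0.3783,  0.0701]), np.float64(0.0108))
(array([ 0.4827, -0.3859,  0.0769]), np.float64(0.0114))
```

View pics/crop3.png

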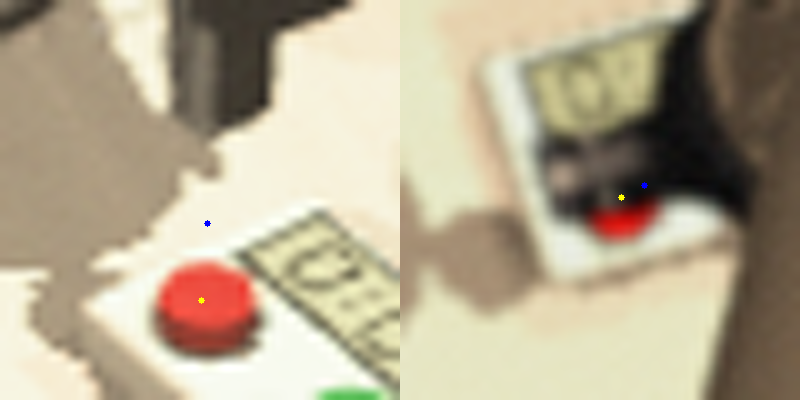

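Run:
```python
from h import *
t=cv2.imread("pics/top1.png");s=cv2.imread("pics/side1.png")
e=get_obs()["eef_pos"]
def mark(c,im,x,y,n=80):
    k=400/n;o=cv2.resize(im[y:y+n,x:x+n],(400,400),interpolation=cv2.INTER_CUBIC)
    o=np.clip(o.astype(float)*1.0,0,255)/255;o=(o**.6*255).astype(np.uint8)
    ps=[proj(c,[e+[0,0,h]])[0] for h in(0,.05,.1)]
    for p in ps:cv2.circle(o,(int((p[0]-x+.5)*k),int((p[1]-y+.5)*k)),3,(255,0,0),-1)
    return o
cv2.imwrite("pics/crop4.png",np.hstack([mark("side",s,310,280),mark("top",t,410,205)]))
```

```text
(no output)
```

View pics/crop4.png

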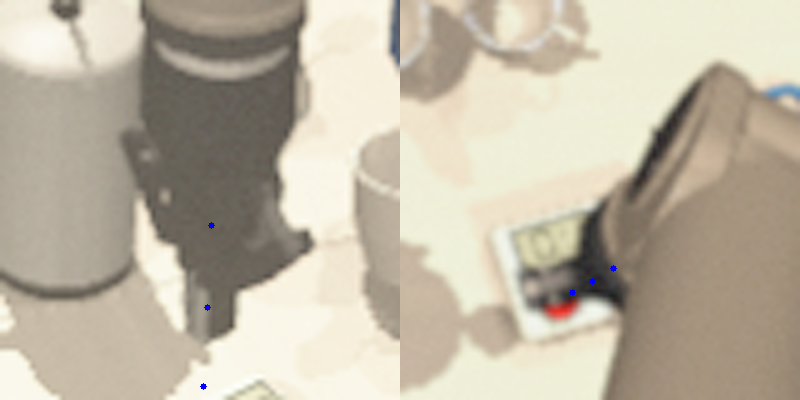

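The tip lies on the projected axis but looks shorter than the TCP. I'll lower a little and check again.

Request:
{"fn": "arm_command", "kwargs": {
  "rows": [
    [[0,0,0,-0.1,0],[0,0,0,-0.1,0],[0,0,0,-0.1,0],[0,0,0,0,0],[0,0,0,0,0],[0,0,0,0,0],[0,0,0,0,0],[0,0,0,0,0],[0,0,0,0,0],[0,0,0,0,0]]
  ]
}}

```text
t: 3.95
eef_pos: [0.4793, -0.3979, 0.0384]
tool_rot: [0.0, 0.992, 0.123, 0.0]
contact_force: [-0.9, -0.1, -0.7]
gripper_width: -0.001
grasp_force: 0.0
```

Run:
```python
from h import *
o=get_obs();e=o["eef_pos"];print(o["t"],e,o["contact_force"])
s=grab("side","side2");t=grab("top","top2");R=np.array([.4795,-.397,.031])
def mark(c,im,x,y,n=60):
    k=400/n;q=cv2.resize(im[y:y+n,x:x+n],(400,400),interpolation=cv2.INTER_CUBIC)
    q=((q/255.)**.5*255).astype(np.uint8)
    for P,col in((e,(255,0,0)),(R,(0,255,255))):
        p=proj(c,[P])[0];print(c,p);cv2.circle(q,(int((p[0]-x+.5)*k),int((p[1]-y+.5)*k)),3,col,-1)
    return q
cv2.imwrite("pics/crop5.png",np.hstack([mark("side",s,320,325),mark("top",t,410,225)]))
```

```text
3.95 [ 0.47927206 -0.39794582  0.03844253] [-0.87823341 -0.12275837 -0.68363964]
side [349.8381359  362.56177514]
side [349.65925902 364.58935126]
top [442.47001448 263.98356035]
top [441.61303131 264.24689343]
```

View pics/crop5.png

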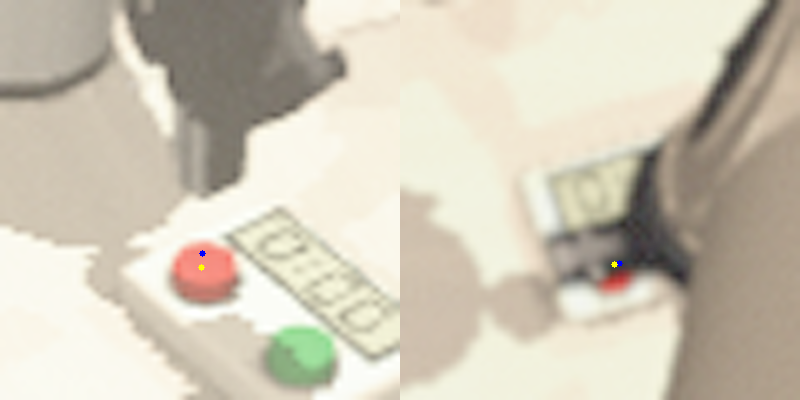

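The crop shows the fingertip end at side (351.5,352.7) against a predicted row of 362.6, with the red button uncovered below it. The column agrees, so the tips seem to sit higher than reported. I'll feel for the contact slowly.

Request:
{"fn": "arm_command", "kwargs": {
  "rows": [
    [[0,0,0,-0.03,0],[0,0,0,-0.03,0],[0,0,0,-0.03,0],[0,0,0,-0.03,0],[0,0,0,-0.03,0],[0,0,0,-0.02,0],[0,0,0,0,0],[0,0,0,0,0],[0,0,0,0,0],[0,0,0,0,0]]
  ]
}}

```text
t: 5.3
eef_pos: [0.4793, -0.398, 0.0283]
tool_rot: [0.0, 0.992, 0.123, 0.0]
contact_force: [0.2, 0.2, 0.3]
gripper_width: -0.001
grasp_force: 0.0
```

Run:
```python
from h import *
o=get_obs();e=o["eef_pos"];print(o["t"],e,o["contact_force"])
s=grab("side","side3")
k=400/60;q=cv2.resize(s[325:385,320:380],(400,400),interpolation=cv2.INTER_CUBIC)
cv2.imwrite("pics/crop6.png",((q/255.)**.5*255).astype(np.uint8))
g=s[335:368,350].mean(1).astype(int);print(g)
for i in(1,2,3):
    h=cv2.cvtColor(cv2.imread(f"pics/side{i}.png"),cv2.COLOR_BGR2HSV)[350:385,335:360]
    m=((h[...,0]<8)|(h[...,0]>172))&(h[...,1]>150)&(h[...,2]>90);ys,xs=np.nonzero(m);print(i,m.sum(),ys.mean()+350,xs.mean()+335,ys.min()+350)
```

```text
5.3 [ 0.47929788 -0.39797114  0.02825835] [0.19189989 0.20509906 0.32155354]
[ 54  54  54  55  52  53  54  55  56  55  57  58  81  96  95  90  91  91
  90  89  89  96 110 221 240 245 161 126 126 126 130 130  93]
1 61 365.37704918032784 350.1803278688525 362
2 60 365.31666666666666 350.21666666666664 362
3 61 365.37704918032784 350.1803278688525 362
```

Run:
```python
from h import *
o=get_obs();e=o["eef_pos"];print(o["t"],e,o["contact_force"])
print(onz("side",350.5,356.5,.028),onz("side",350.5,356.5,.05))
t=grab("top","top3");s=cv2.imread("pics/side3.png")
tx=np.array([.97,.244,0]);ty=np.array([.244,-.97,0])
def draw(c,im,x,y,n=50):
    k=400/n;q=cv2.resize(im[y:y+n,x:x+n],(400,400),interpolation=cv2.INTER_CUBIC);q=((q/255.)**.45*255).astype(np.uint8)
    for d,col in((np.zeros(3),(255,0,0)),(np.array([0,0,.025]),(0,200,0)),(np.array([.0,.02,.0]),(0,0,255))):
        C=np.array([e+d+a*.011*tx+b*.014*ty for a,b in((1,1),(1,-1),(-1,-1),(-1,1))])
        p=((proj(c,C)-[x,y]+.5)*k).astype(np.int32);cv2.polylines(q,[p],True,col,1)
    return q
cv2.imwrite("pics/crop6.png",np.hstack([draw("side",s,325,330),draw("top",t,415,235)]))
```

```text
5.35 [ 0.47928515 -0.39795487  0.0282575 ] [ 0.41529688  0.38307342 -0.10118874]
[ 0.49569417 -0.36526789  0.028     ] [ 0.48429724 -0.38941222  0.05      ]
```

View pics/crop6.png

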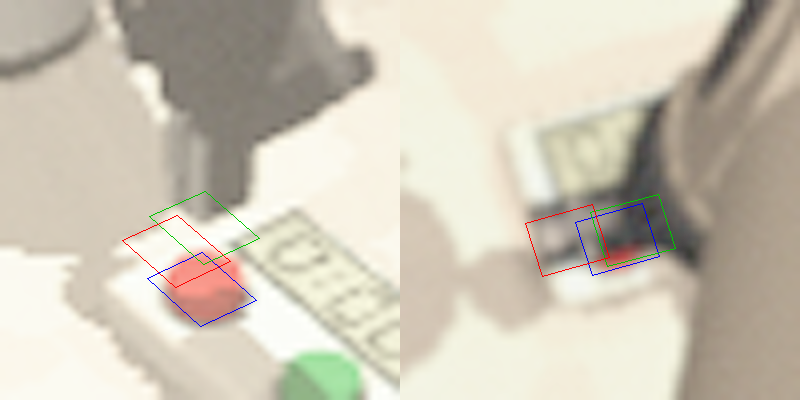

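Request:
{"fn": "arm_command", "kwargs": {
  "rows": [
    [[0,0,0,-0.05,0],[0,0,0,-0.05,0],[0,0,0,-0.05,0],[0,0,0,-0.05,0],[0,0,0,-0.03,0],[0,0,0,0,0],[0,0,0,0,0],[0,0,0,0,0],[0,0,0,0,0],[0,0,0,0,0]]
  ]
}}

```text
t: 6.65
eef_pos: [0.4793, -0.3979, 0.0145]
tool_rot: [0.0, 0.992, 0.123, 0.0]
contact_force: [-0.4, 0.0, 0.9]
gripper_width: 0.0
grasp_force: 0.0
```

Run:
```python
from h import *
o=get_obs();print(o["eef_pos"],o["contact_force"],o["q"])
s=grab("side","side4");print(s[345:372,350].astype(int).tolist())
```

```text
[ 0.4792779  -0.39791623  0.01445938] [-0.38179562  0.00263202  0.93105077] [ 0.66284947  0.61418684 -0.09467933  1.81291822  0.08283936  0.71822923
 -0.80209583]
[[45, 55, 62], [44, 54, 59], [50, 60, 66], [48, 57, 61], [44, 54, 61], [49, 57, 64], [50, 61, 68], [74, 86, 95], [81, 95, 103], [75, 89, 98], [78, 91, 99], [77, 88, 97], [77, 91, 99], [77, 90, 98], [76, 91, 98], [76, 90, 98], [88, 105, 114], [76, 91, 183], [63, 78, 237], [66, 80, 240], [47, 60, 156], [50, 62, 153], [50, 61, 164], [49, 61, 151], [49, 61, 152], [72, 87, 117], [149, 177, 195]]
```

Request:
{"fn": "arm_command", "kwargs": {
  "rows": [
    [[0,0,0,-0.04,0],[0,0,0,-0.04,0],[0,0,0,-0.04,0],[0,0,0,-0.02,0],[0,0,0,-0.02,0],[0,0,0,-0.02,0],[0,0,0,0,0],[0,0,0,0,0],[0,0,0,0,0],[0,0,0,0,0]]
  ]
}}

```text
t: 7.95
eef_pos: [0.4793, -0.3979, 0.0037]
tool_rot: [0.0, 0.992, 0.123, 0.0]
contact_force: [-0.2, -0.4, -0.2]
gripper_width: -0.001
grasp_force: 0.0
```

Run:
```python
from h import *
o=get_obs();print(o["eef_pos"],o["contact_force"])
s=grab("side","side5")
q=lambda im:cv2.resize(im[335:385,325:375],(400,400),interpolation=cv2.INTER_CUBIC)
t=grab("top","top5");T=cv2.resize(t[235:285,415:465],(400,400),interpolation=cv2.INTER_CUBIC)
cv2.imwrite("pics/crop7.png",((np.hstack([q(s),T])/255.)**.45*255).astype(np.uint8))
```

```text
[ 0.47928517 -0.39793563  0.00365388] [-0.23766871 -0.35125063 -0.18163085]
```

View pics/crop7.png

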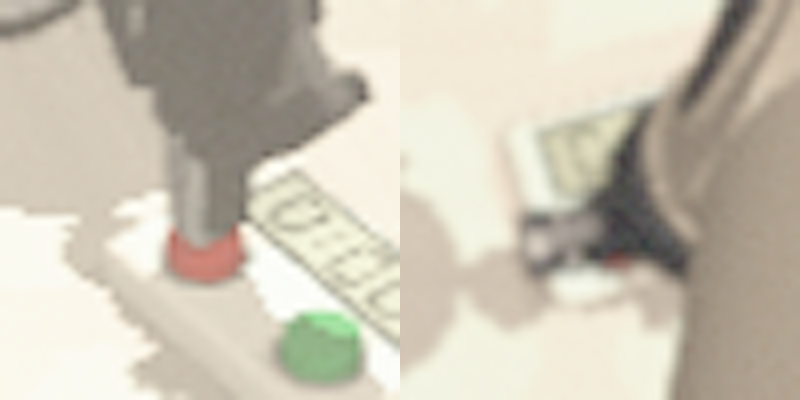

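The tip is now directly over the red button, at side (350.5,365), about 2–4 mm above it. The tips sit about 30 mm above the reported TCP. Next comes the press, in small steps.

Request:
{"fn": "arm_command", "kwargs": {
  "rows": [
    [[0,0,0,-0.02,0],[0,0,0,-0.02,0],[0,0,0,-0.02,0],[0,0,0,-0.02,0],[0,0,0,-0.01,0],[0,0,0,0,0],[0,0,0,0,0],[0,0,0,0,0],[0,0,0,0,0],[0,0,0,0,0]]
  ]
}}

```text
t: 9.3
eef_pos: [0.4792, -0.3979, -0.0018]
tool_rot: [-0.0, 0.992, 0.123, -0.0]
contact_force: [-0.0, 1.0, 3.0]
gripper_width: -0.003
grasp_force: 1.2
```

Request:
{"fn": "arm_command", "kwargs": {
  "rows": [
    [[0,0,0,-0.02,0],[0,0,0,-0.02,0],[0,0,0,0,0],[0,0,0,0,0],[0,0,0,0,0],[0,0,0,0,0],[0,0,0,0,0],[0,0,0,0,0],[0,0,0,0,0],[0,0,0,0,0]]
  ]
}}

```text
t: 10.55
eef_pos: [0.4792, -0.3979, -0.0042]
tool_rot: [0.0, 0.992, 0.123, -0.0]
contact_force: [-1.1, 0.6, 3.4]
gripper_width: -0.001
grasp_force: 1.9
```

Request:
{"fn": "arm_command", "kwargs": {
  "rows": [
    [[0,0,0,-0.02,0],[0,0,0,-0.01,0],[0,0,0,0,0],[0,0,0,0,0],[0,0,0,0,0],[0,0,0,0,0],[0,0,0,0,0],[0,0,0,0,0],[0,0,0,0,0],[0,0,0,0,0]]
  ]
}}

```text
t: 11.8
eef_pos: [0.4793, -0.3979, -0.0058]
tool_rot: [0.0, 0.992, 0.123, 0.0]
contact_force: [-1.2, 1.2, 6.2]
gripper_width: 0.001
grasp_force: 3.2
```

Request:
{"fn": "arm_command", "kwargs": {
  "rows": [
    [[0,0,0,0.4,0],[0,0,0,0.8,0],[0,0,0,0.9,0],[0,0,0,0.9,0],[0,0,0,0.9,0],[0,0,0,0.9,0],[0,0,0.8,0,0],[0,0,0.8,0,0],[0,-0.07,0.8,0,0],[0,0,0.7,0,0]]
  ]
}}

```text
t: 13.05
eef_pos: [0.4749, -0.2102, 0.2817]
tool_rot: [0.0, 0.992, 0.123, 0.0]
contact_force: [0.9, -0.3, 0.4]
gripper_width: -0.0
grasp_force: 0.0
```

Request:
{"fn": "arm_command", "kwargs": {
  "rows": [
    [[0,0,0,0,0],[0,0,0,0,0],[0,0,0,0,0],[0,0,0,0,0],[0,0,0,0,0],[0,0,0,0,0],[0,0,0,0,0],[0,0,0,0,0],[0,0,0,0,0],[0,0,0,0,0]]
  ]
}}

```text
t: 14.3
eef_pos: [0.4751, -0.2119, 0.282]
tool_rot: [0.0, 0.992, 0.123, 0.0]
contact_force: [-0.8, 0.8, 0.9]
gripper_width: -0.001
grasp_force: 0.0
```

Run:
```python
from h import *
o=get_obs();e=o["eef_pos"];print(o["t"],e,o["contact_force"])
s=grab("side","side6");t=grab("top","top6")
x,y=290,215;n=70;k=400/n
def mk(c,im,x,y):
    q=cv2.resize(im[y:y+n,x:x+n],(400,400),interpolation=cv2.INTER_CUBIC);q=((q/255.)**.5*255).astype(np.uint8)
    for P,col in((e+[0,0,.03],(255,0,0)),(np.array([.475,-.207,.268]),(0,255,255))):
        p=proj(c,[P])[0];cv2.circle(q,(int((p[0]-x+.5)*k),int((p[1]-y+.5)*k)),3,col,-1)
    return q
cv2.imwrite("pics/crop8.png",np.hstack([mk("side",s,290,210),mk("top",t,360,215)]))
```

```text
14.3 [ 0.47506093 -0.21190666  0.28202675] [-0.7624358   0.80966343  0.85696218]
```

View pics/crop8.png

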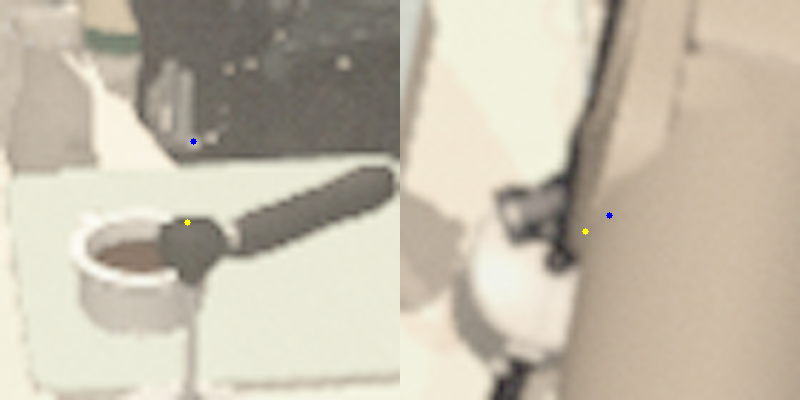

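Request:
{"fn": "arm_command", "kwargs": {
  "rows": [
    [[0,0,0.08,0,0],[0,0,0,-0.2,0],[0,0,0,-0.2,0],[0,0,0,-0.1,0],[0,0,0,-0.06,0],[0,0,0,-0.06,0],[0,0,0,-0.06,0],[0,0,0,-0.06,0],[0,0,0,-0.06,0],[0,0,0,-0.06,0]]
  ]
}}

```text
t: 15.65
eef_pos: [0.4753, -0.2072, 0.2308]
tool_rot: [0.0, 0.992, 0.123, 0.0]
contact_force: [-1.0, 0.7, 4.6]
gripper_width: -0.001
grasp_force: 2.4
```

Request:
{"fn": "arm_command", "kwargs": {
  "rows": [
    [[0,0,0,-0.06,0],[0,0,0,-0.08,0],[0,0,0,-0.08,0],[0,0,0,-0.08,0],[0,0,0,-0.08,0],[0,0,0,-0.08,0],[0,0,0,-0.08,0],[0,0,0,-0.08,0],[0,0,0,-0.08,0],[0,0,0,-0.06,0]]
  ]
}}

```text
t: 16.9
eef_pos: [0.4752, -0.2072, 0.1849]
tool_rot: [0.0, 0.992, 0.123, 0.0]
contact_force: [-1.0, 0.9, 4.6]
gripper_width: -0.0
grasp_force: 2.5
```

Request:
{"fn": "arm_command", "kwargs": {
  "rows": [
    [[0,0,0,-0.04,0],[0,0,0,-0.03,0],[0,0,0,-0.03,0],[0,0,0,-0.02,0],[0,0,0,-0.02,0],[0,0,0,-0.02,0],[0,0,0,0,0],[0,0,0,0,0],[0,0,0,0,0],[0,0,0,0,0]]
  ]
}}

```text
t: 18.15
eef_pos: [0.4751, -0.2071, 0.1751]
tool_rot: [-0.0, 0.992, 0.123, -0.0]
contact_force: [0.0, -0.3, 0.9]
gripper_width: -0.002
grasp_force: 0.5
```

Request:
{"fn": "arm_command", "kwargs": {
  "rows": [
    [[0,0,0,-0.01,0],[0,0,0,-0.01,0],[0,0,0,-0.01,0],[0,0,0,-0.01,0],[0,0,0,-0.01,0],[0,0,0,0,0],[0,0,0,0,0],[0,0,0,0,0],[0,0,0,0,0],[0,0,0,0,0]]
  ]
}}

```text
t: 19.4
eef_pos: [0.4752, -0.2072, 0.1728]
tool_rot: [0.0, 0.992, 0.123, 0.0]
contact_force: [-0.8, -0.5, 8.9]
gripper_width: -0.004
grasp_force: 4.2
```

Request:
{"fn": "arm_command", "kwargs": {
  "rows": [
    [[0,0,0,-0.01,0],[0,0,0,-0.01,0],[0,0,0,0,0],[0,0,0,0,0],[0,0,0,0,0],[0,0,0,0,0],[0,0,0,0,0],[0,0,0,0,0],[0,0,0,0,0],[0,0,0,0,0]]
  ]
}}

```text
t: 20.65
eef_pos: [0.4758, -0.2074, 0.1728]
tool_rot: [0.001, 0.992, 0.122, 0.001]
contact_force: [-3.6, 0.4, 15.4]
gripper_width: -0.001
grasp_force: 7.8
```

Request:
{"fn": "arm_command", "kwargs": {
  "rows": [
    [[0,0,0,0.1,0],[0,0,0,0.4,0],[0,0,0,0.7,0],[0,0,0,0.7,0],[0,0,0.3,0,0],[0,0,0.7,0,0],[0,0,0.8,0,0],[0,0,0.8,0,0],[0,-0.1,0.8,0,0],[0,-0.16,0.8,0,0]]
  ]
}}

```text
t: 21.9
eef_pos: [0.458, 0.0468, 0.2835]
tool_rot: [-0.0, 0.992, 0.123, -0.001]
contact_force: [0.6, 0.3, 0.4]
gripper_width: 0.003
grasp_force: 0.0
```

Request:
{"fn": "arm_command", "kwargs": {
  "rows": [
    [[0,0,0.8,0,0],[0,0,0.8,0,0],[0,0,0.7,0,0],[0,0,0.4,0,0],[0,0,0.1,0,0],[0,0,0,0,0],[0,0,0,0,0],[0,0,0,0,0],[0,0,0,0,0],[0,0,0,0,0]]
  ]
}}

```text
t: 23.15
eef_pos: [0.4595, 0.2126, 0.2851]
tool_rot: [0.0, 0.992, 0.122, 0.0]
contact_force: [-0.3, 0.2, -0.5]
gripper_width: -0.002
grasp_force: 0.0
```

Run:
```python
from h import *
o=get_obs();e=o["eef_pos"];print(o["t"],e,o["contact_force"])
s=grab("side","side7");t=grab("top","top7")
cv2.imwrite("pics/crop9.png",((np.hstack([cv2.resize(s[180:300,240:360],(400,400),interpolation=cv2.INTER_CUBIC),cv2.resize(t[220:320,180:280],(400,400),interpolation=cv2.INTER_CUBIC)])/255.)**.6*255).astype(np.uint8))
```

```text
23.15 [0.45953388 0.21264885 0.2851136 ] [-0.34206549  0.15517479 -0.48620092]
```

View pics/crop9.png

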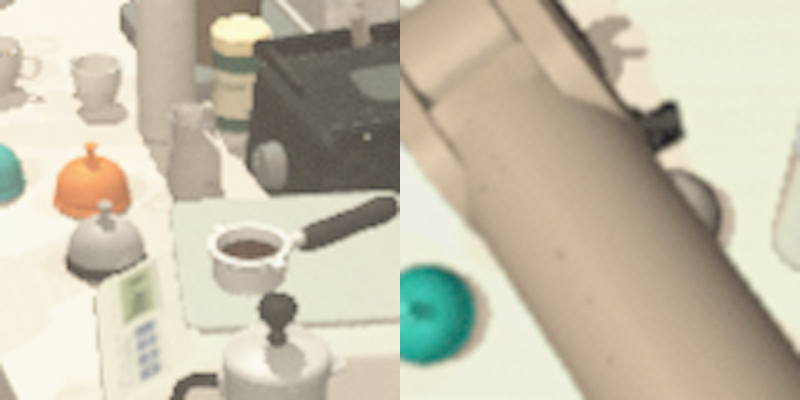

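The plunger is home, with the knob just above the collar. The bell's steel plunger shows in the side view at about (270.9,241.5).

Run:
```python
from h import *
print(onz("side",270.9,241.8,.066),proj("side",[[.4600,.215,.068]]),proj("side",[[.459,.2175,0]]))
```

```text
[0.46227636 0.22354486 0.066     ] [[270.97842019 242.560528  ]] [[270.98851798 259.99919466]]
```

Request:
{"fn": "arm_command", "kwargs": {
  "rows": [
    [[0,0.02,0.07,-0.4,0],[0,0,0,-0.7,0],[0,0,0,-0.7,0],[0,0,0,-0.7,0],[0,0,0,-0.6,0],[0,0,0,-0.5,0],[0,0,0,-0.25,0],[0,0,0,0,0],[0,0,0,0,0],[0,0,0,0,0]]
  ]
}}

```text
t: 24.5
eef_pos: [0.4615, 0.2175, 0.0552]
tool_rot: [-0.0, 0.992, 0.122, 0.001]
contact_force: [-1.1, -0.5, -0.0]
gripper_width: 0.007
grasp_force: 0.0
```

Run:
```python
from h import *
o=get_obs();e=o["eef_pos"];print(o["t"],e,o["contact_force"])
s=grab("side","side8");print(proj("side",[e+[0,0,.03]]))
cv2.imwrite("pics/crop10.png",((cv2.resize(s[200:270,235:305],(500,500),interpolation=cv2.INTER_CUBIC)/255.)**.5*255).astype(np.uint8))
```

```text
24.5 [0.46150332 0.21748986 0.05515407] [-1.09402540e+00 -4.58693822e-01 -3.97822478e-04]
[[271.06526545 237.57807555]]
```

View pics/crop10.png

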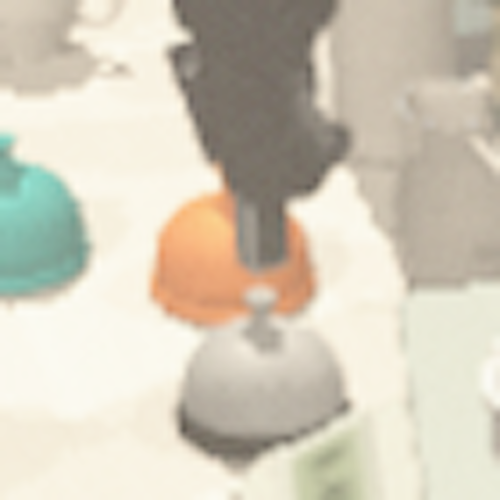

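Request:
{"fn": "arm_command", "kwargs": {
  "rows": [
    [[0,0,0,-0.1,0],[0,0,0,-0.1,0],[0,0,0,-0.04,0],[0,0,0,-0.02,0],[0,0,0,-0.02,0],[0,0,0,-0.02,0],[0,0,0,-0.02,0],[0,0,0,-0.02,0],[0,0,0,-0.02,0],[0,0,0,0,0]]
  ]
}}

```text
t: 25.8
eef_pos: [0.4607, 0.2172, 0.0325]
tool_rot: [-0.0, 0.992, 0.123, 0.0]
contact_force: [-0.7, -0.3, 2.9]
gripper_width: -0.003
grasp_force: 1.6
```

Request:
{"fn": "arm_command", "kwargs": {
  "rows": [
    [[0,0,0,-0.02,0],[0,0,0,-0.02,0],[0,0,0,0,0],[0,0,0,0,0],[0,0,0,0,0],[0,0,0,0,0],[0,0,0,0,0],[0,0,0,0,0],[0,0,0,0,0],[0,0,0,0,0]]
  ]
}}

```text
t: 27.05
eef_pos: [0.4607, 0.2171, 0.03]
tool_rot: [-0.0, 0.992, 0.123, 0.0]
contact_force: [-0.2, -0.1, 4.6]
gripper_width: 0.0
grasp_force: 2.2
```

The bell is fully down at 4.6 N. I'll rise clear.

Request:
{"fn": "arm_command", "kwargs": {
  "rows": [
    [[0,0,0,0.1,0],[0,0,0,0.4,0],[0,0,0,0.7,0],[0,0,0,0.7,0],[0,0,0,0.7,0],[0,0,0,0.5,0],[0,0,0,0,0],[0,0,0,0,0],[0,0,0,0,0],[0,0,0,0,0]]
  ]
}}

```text
t: 28.3
eef_pos: [0.4601, 0.2168, 0.2151]
tool_rot: [0.0, 0.992, 0.123, -0.001]
contact_force: [0.3, -0.2, 0.5]
gripper_width: 0.001
grasp_force: 0.0
```

Run:
```python
from h import *
o=get_obs();print(o["t"],o["eef_pos"],o["contact_force"]);print(job.hand_in())
```

```text
28.3 [0.46012025 0.21677085 0.21505981] [ 0.3224955  -0.17226305  0.52512997]
the job is handed in; nothing more can be done
None
```

I tapped the red stop button, pressed the plunger down to its hard stop and rang the steel bell, in that order, then raised the hand clear and handed the job in at 28.3 s; the hand-in returned no verdict.

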